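# Rock a tight sample block out of its spring clamp

## Robot

A 6-joint arm with a two-finger parallel gripper is mounted at the origin on the work surface. World frame = base frame: x ahead of the robot, y to its left, z up, the work surface at z = 0. Lengths are in mm, angles in rad, forces in N, time in s.
With the tool pointing down it reaches from about 275 to 825 mm from the base axis. Payload 4.9 kg.
Tool frame: the origin (TCP) lies at the very end of the fingers, on their centre line; the grasp point (between the pads) lies 19 mm behind it; z points along the fingers, y is the direction in which the jaws open and shut (so a half turn about z gives the same grasp; the last joint's range is limited). The gripper opens to 85 mm and grips with 20 to 120 N. Pads are 22 mm wide; open, the fingers measure 114 mm over their backs; the gripper's body (76 mm by 85 mm) begins 54 mm behind the grasp point. The pads swing forward as they close: fully open they stand 13 mm farther back than shut.
Start: joints at [0.976, 0.326, -0.193, 1.052, 0, 1.437], TCP at [244.563, 492.653, 231.281] pointing down, gripper open.
Joint ranges: [-2.65, 2.65], [-0.97, 1.79], [-1.3, 1.35], [-1.93, 2.1], [-1.47, 1.37], [-3.14, 3.14]. Speed limits (rad/s): [2.57, 2.57, 3.14, 3.14, 3.14, 3.14].

## Interface

Orientations are given as [roll, pitch, yaw] about the fixed x, y, z axes, in that order (R = Rz(yaw) Ry(pitch) Rx(roll)).
In Python, from bench import bot, solve_ik, imaging gives the robot as it stands. Calls block until the motion is done:
- bot.move_ptp(position, orientation): joint-space move of the TCP to a pose.
- bot.movel(position, rot=None, max_speed=150, threshold=None): straight line of the TCP; rot=None keeps the orientation; max_speed is the mean speed in mm/s. With threshold (N) it stops when the force on the tool has changed by that much, and returns True; else False.
- bot.move_j(angles): joint-space move.
- bot.grip(opening, effort=None): opening from 0.0 (shut) to 1.0 (fully open); effort is the grip in N (None keeps the last); returns when the fingers have stopped.
- bot.dwell(seconds).
- solve_ik(position, orientation): joint angles nearest the present ones, or None.
- bot.get_state(): the state.
- imaging.capture(name): name is "scene" or "top"; returns the picture (420x560x3 uint8, blue, green, red); there is no depth.
- imaging.camera_model(name): a dict with "K" (3x3 intrinsics, pixels), "position" and "rotation" of the camera in the world. Camera axes: x right, y up, looking along -z (the intrinsics and any distortion apply to the point x, -y, -z); pixel columns grow to the right and rows downward; lengths in mm; the calibration is good to about 2 mm. A picture is of the moment at which its call begins. camera_model takes no time and is no camera call.
A pose or a line that the arm cannot do raises bot.IKError and nothing moves.
- bot.sign_off(): hands the job in, once; it reports no verdict.
The state is a dict: "t": time; "qpos": joint angles; "joint_velocities": joint speeds; "effort": joint torques, N m; "tcp_pos": TCP position; "orientation": TCP orientation; "contact_force": force on the tool from outside, world axes, zero at the start; "wrist_torque": the same for the moment, N m; "opening": opening from 0.0 (shut) to 1.0 (fully open).
Only numpy, scipy, OpenCV 4.12 (cv2) and the standard library are available. Lean on these libraries where they do the work, as an engineer would, in place of code of your own. Each camera call takes 0.05 s, during which the arm holds its last target. There are 200 camera calls.

## Task

The aluminium sample block has gone tight between the two spring jaws of the heavy sample stage in the snow lab: pulled straight up, it only brings the whole stage off the bench with it. Hold the block by its square post and rock it side to side, towards one jaw and then the other, a little higher each time, until it comes free, without lifting, tipping or dragging the stage or disturbing the loupe, the steel cup and the crystal card. Finish still holding the block, upright and still, just clear above its pocket (one or two centimetres above the jaws); do not put it down or let go.

Things in the scene. Friction and masses are not known exactly. Their poses are not given: they have to be found in the camera images.
- block: Aluminium sample block, about 0.22 kg: body 40 (x) x 44 (y) x 30 mm high, with a square grip post 24 x 24 mm standing 52 mm tall on the middle of its top. Origin: centre of its underside, z up along the post, y towards the jaws. It starts fully down in the stage's pocket, axes parallel to the stage's. Two spring jaws grip its +y and -y faces; each holds it by friction with about 20 N.
- block_post (a point): Middle of the block's grip post, 56 mm above the block's underside. To free the block, tilt it about its own x axis, pivoting at its bottom edge by one jaw: it then slips up along the other jaw only. Friction keeps what is gained, so pivot next at the edge just raised. Rocks of 7 to 10 degrees each way, about 5 to 7 in all, walk it out. It cannot tilt about y.
- stage: Sample stage, loose on the bench, 3.2 kg: dark steel base plate 130 (x) x 180 (y) x 18 mm. Origin: centre of its underside, z up. The pocket on its middle has the plate's top as floor (18 mm up), two fixed cheeks 44 mm apart in x (64 mm over their outsides) and end walls at y = +-40 to +-52 mm, all reaching 42 mm above the origin, 6 mm below the shoulder of the seated block.
- jaw_left (a point): Middle of the face of the spring jaw on the stage's +y side: steel, 36 mm wide (x), 23 mm high, its top 41.5 mm above the stage's underside. It slides along the stage's y: it presses with about 35 N, 2 N more per mm, 6 mm of travel outwards, 2 mm inwards.
- jaw_right (a point): Middle of the face of the like jaw on the stage's -y side.
- loupe: Bystander: square black magnifier on four aluminium feet, 44 x 44 x 43 mm, origin under its centre. Stands some 17 to 20 cm from the stage's centre, on its +y side.
- beaker: Bystander: open steel cup, 52 mm across, 55 mm high, origin under its centre. Stands some 17 to 20 cm from the stage's centre, on its -y side.
- card: Bystander: flat black crystal card 90 x 150 x 5 mm, origin under its centre. Lies some 16 cm from the stage's centre, on its +x side.
Not all that is in view belongs to the job. Of the things that look like the stage, the larger one is meant.

How it is judged (in metres and radians):
On the way, in this order (a step that is already met when the one before it is completed fails the run):
1. held, still in the pocket, the block is rocked towards one jaw (at least 3 degrees) (contact force between the fingers and block above 1 N and z of block in the frame of stage below 0.042 m and angle between block's own y axis and vertical above 1.6228 rad), for 0.05 s.
2. held, still in the pocket, it is rocked towards the other jaw (at least 3 degrees) (contact force between the fingers and block above 1 N and z of block in the frame of stage below 0.042 m and angle between block's own y axis and vertical below 1.5188 rad), for 0.05 s.
At the end, for the whole second after the job is handed in: The fingers hold the block (over 1 N) at rest, upright within 8 degrees, its underside 3 to 43 mm above the walls of the pocket and within 25 mm sideways of the pocket's middle, not touching the stage; the stage is flat on the bench within 40 mm of where it began (contact force between the fingers and block above 1 N and contact force between block and stage below 0.1 N and z of block in the frame of stage between 0.045 and 0.085 m and horizontal distance between block and stage below 0.025 m and angle between block's own z axis and vertical below 0.14 rad and linear speed of block below 0.02 m/s and height (world z) of stage below 0.003 m and angle between stage's own z axis and vertical below 0.02 rad and distance of stage from where it was at the start of the episode below 0.04 m); the arm keeps its last pose, push and grip.
It fails at once if the stage is lifted or tipped off the bench (6 mm or 0.07 rad) (height (world z) of stage above 0.006 m or angle between stage's own z axis and vertical above 0.07 rad).
It fails at once if the stage is dragged more than 40 mm (distance of stage from where it was at the start of the episode above 0.04 m).
It fails at once if a bystander is moved more than 25 mm (distance of any of loupe, beaker, card from where it was at the start of the episode above 0.025 m).
It also fails if it takes over 38 s, if anything falls off the work surface, if the arm or the gripper's body presses on something with over 40 N, if the wrist force passes 120 N, or if a joint passes its speed limit or range.

## Working session

There is one attempt and no reset: what is moved stays moved. The work goes in short steps, each a Python script; the robot and the scene stay as the last script left them, time stands still between calls to the robot, and variables do not carry over. Pictures are saved under pics/ and viewed, about 8 in all and at most 12, crops included, and the job is handed in when it is done.

```bash
mkdir -p pics; ls; python3 - <<'E'
from bench import bot, imaging
import cv2
for n in("scene","top"):
    cv2.imwrite(f"pics/{n}0.png",imaging.capture(n)); print(imaging.camera_model(n))
print(bot.get_state())
E
```

```text
pics
{'K': array([[402.54662355,   0.        , 288.80356876],
       [  0.        , 402.54662355, 212.92516447],
       [  0.        ,   0.        ,   1.        ]]), 'position': array([1159.8586072 ,  298.30370066,  716.78000112]), 'rotation': array([ 0.777138  , -0.01921209,  1.91999647])}
{'K': array([[506.22616225,   0.        , 274.34181266],
       [  0.        , 506.22616225, 212.87920826],
       [  0.        ,   0.        ,   1.        ]]), 'position': array([ 373.96542488,   88.19069947, 1072.20562111]), 'rotation': array([ 0.17816492,  0.00894527, -1.58972174])}
{'t': 0.1, 'qpos': array([ 9.75817026e-01,  3.26888288e-01, -1.93479290e-01,  1.05202408e+00,
        3.44125787e-05,  1.43662103e+00]), 'joint_velocities': array([-0.00153599, -0.00193832,  0.00164625, -0.00224122,  0.0005411 ,
       -0.00133078]), 'effort': array([ 6.46102035e-04, -4.44238544e+01,  2.63038659e+01,  7.86410936e-03,
       -1.39799395e-04, -2.27767117e-05]), 'tcp_pos': array([244.23695476, 492.20673924, 230.57181   ]), 'orientation': array([-3.14001627e+00, -2.47515276e-04,  2.68078843e+00]), 'contact_force': array([ 0.22323026,  0.56320751, -0.02276654]), 'wrist_torque': array([ 0.04685316, -0.03231039, -0.01030879]), 'opening': 0.9943576963337422}
```

View pics/scene0.png

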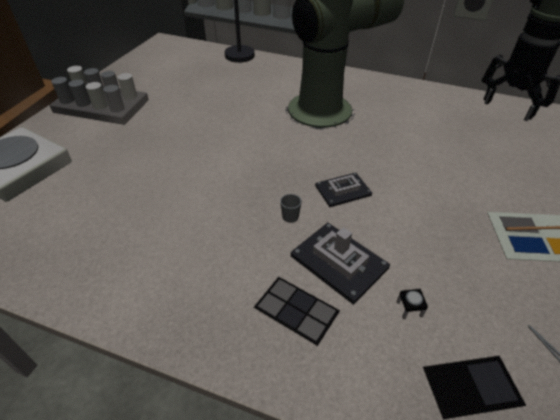

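View pics/top0.png

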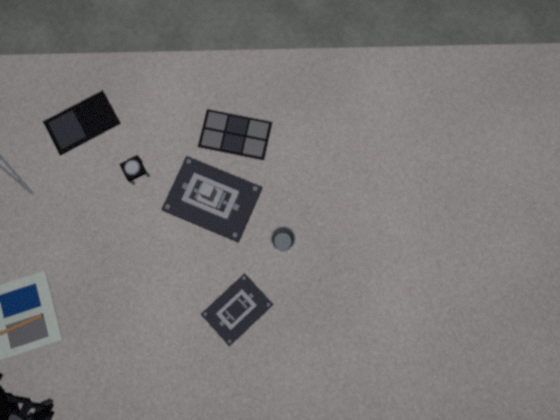

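The larger stage is at about (212,198) in top and (340,258) in scene. The loupe is at (133,168), the cup at (283,240) and the card at (235,134) in top. Next I measure the stage and zoom in.

```bash
cat > h.py <<'E'
import numpy as np, cv2
from scipy.spatial.transform import Rotation as R
from bench import bot, imaging, solve_ik
def ray(cam,uv,z):
    m=imaging.camera_model(cam); K=m["K"]
    d=np.array([(uv[0]-K[0,2])/K[0,0],-(uv[1]-K[1,2])/K[1,1],-1])
    d=R.from_euler("xyz",m["rotation"]).as_matrix()@d; p=np.array(m["position"])
    return p+d*(z-p[2])/d[2]
def proj(cam,P):
    m=imaging.camera_model(cam); q=R.from_euler("xyz",m["rotation"]).as_matrix().T@(np.array(P,float)-m["position"])
    return m["K"][0,2]+m["K"][0,0]*q[0]/-q[2], m["K"][1,2]+m["K"][1,1]*q[1]/q[2]
E
python3 - <<'E'
from h import *
t=cv2.imread("pics/top0.png"); s=cv2.imread("pics/scene0.png")
m=(t.max(2)<75).astype(np.uint8)
m=cv2.morphologyEx(m,cv2.MORPH_CLOSE,np.ones((3,3)))
for c in cv2.findContours(m,cv2.RETR_EXTERNAL,2)[0]:
    if 2000<cv2.contourArea(c):
        r=cv2.minAreaRect(c); b=cv2.boxPoints(r)
        if not(140<r[0][0]<290 and 150<r[0][1]<260): continue
        P=np.array([ray("top",p,18) for p in b]); print(r,"\n",P[:,:2].round(1),P.mean(0).round(1))
        for k in range(4):
            e=P[(k+1)%4]-P[k]; print(np.linalg.norm(e).round(1),np.degrees(np.arctan2(e[1],e[0])).round(2))
a=cv2.resize(t[150:250,155:270],None,fx=3.4,fy=3.4,interpolation=2); b=cv2.resize(s[215:305,285:395],None,fx=3.4,fy=3.4,interpolation=2)
h=max(len(a),len(b)); a=cv2.copyMakeBorder(a,0,h-len(a),0,0,0); b=cv2.copyMakeBorder(b,0,h-len(b),0,0,0)
cv2.imwrite("pics/z1.png",np.hstack([a,b]))
for n in((132,168),(283,240),(235,134)): print(ray("top",n,20).round(0))
E
```

```text
((211.61294555664062, 198.23175048828125), (83.86882019042969, 60.10032653808594), 22.833656311035156) 
 [[575.8 333.8]
 [696.8 285.8]
 [621.1 119.5]
 [503.1 170.1]] [599.2 227.3  18. ]
130.2 -21.66
182.7 -114.5
128.4 156.79
179.2 66.04
[668. 398.  20.]
[506.  77.  20.]
[740. 176.  20.]
```

View pics/z1.png

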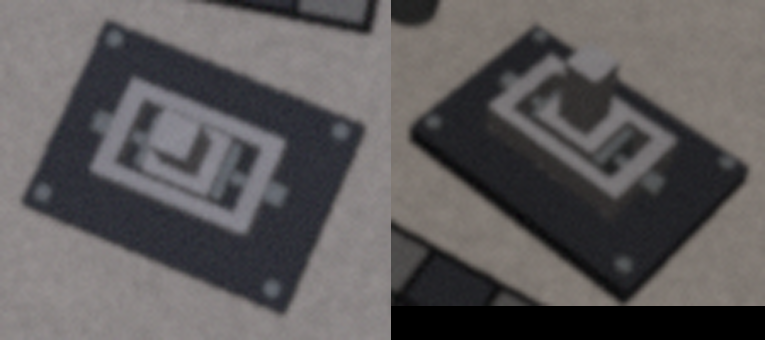

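```bash
python3 - <<'E'
from h import *
o=np.array([155,150]); 
B=[ray("top",o+np.array(p)/3.4,18)[:2] for p in((114,38),(341,130),(271,288),(42,192))]
print(np.mean(B,0)); 
for i,j in((0,1),(3,2),(0,3),(1,2)): e=B[j]-B[i]; print(np.linalg.norm(e),np.degrees(np.arctan2(e[1],e[0])))
print("post",ray("top",o+np.array((178,135))/3.4,100),ray("scene",np.array((285,215))+np.array((204,62))/3.4,100))
W=[(133,77),(285,141),(248,235),(91,170)]
W=np.array([ray("top",o+np.array(p)/3.4,42)[:2] for p in W]); print("walls",W.mean(0),[np.degrees(np.arctan2(*(W[j]-W[i])[::-1])) for i,j in((1,0),(2,3))])
D=[(35+391,125),(625+0,298),(747,175),(536,25)]
D=np.array([ray("scene",np.array((285,215))+(np.array(p)-(391,0))/3.4,18)[:2] for p in((411,128),(627,292),(748,170),(537,25))]); print("plate scene",D.mean(0), np.degrees(np.arctan2(*(D[1]-D[0])[::-1])),np.degrees(np.arctan2(*(D[2]-D[3])[::-1])))
E
```

```text
[600.23585399 227.51641821]
156.63117087456453 -113.68161995729183
156.32431816907737 -113.92091229186495
108.04994897120832 155.9986611862889
108.70496245553892 155.83813041774363
post [598.26420008 224.64557944 100.        ] [599.08159788 229.66651035 100.        ]
walls [598.69373375 225.95060668] [np.float64(65.62276609317412), np.float64(66.22917984312346)]
plate scene [600.87943289 228.79453481] 66.22468694240818 65.40853276840646
```

```bash
cat >> h.py <<'E'
C=np.array([599.4,227.2,0.]); YAW=np.radians(-23.9); HG=58; S=R.from_euler("z",YAW)
def pose(b,a,flip,C=C):
    """block underside centre b=(x,y,z) in the stage frame, tilt a (rad) about x -> TCP pos, rpy"""
    Rb=S*R.from_euler("x",a)
    T=Rb*R.from_matrix(np.diag([-1,1,-1])*1.)*R.from_euler("z",np.pi*flip)
    return C+S.apply(b)+Rb.apply([0,0,HG-19]), T.as_euler("xyz")
E
python3 - <<'E'
from h import *
for f in (0,1):
    q=[solve_ik(*pose((0,0,z),a,f)) for z in(18,60,118) for a in(-.17,0,.17)]
    print([None if v is None else v.round(2) for v in q])
f=min((0,1),key=lambda f:abs(solve_ik(*pose((0,0,118),0,f))[5]))
print(f)
bot.move_ptp(*pose((0,0,98),0,f)); print(bot.get_state()["t"],bot.get_state()["tcp_pos"])
t=imaging.capture("top"); s=imaging.capture("scene")
cv2.imwrite("pics/z2.png",np.hstack([cv2.resize(i,None,fx=3,fy=3,interpolation=2) for i in(t[135:265,140:270],s[180:310,280:410])]))
E
```

```text
[array([ 0.31,  0.74,  0.02,  0.97, -0.13,  0.74]), array([ 0.25,  0.64, -0.15,  0.78,  0.  ,  0.66]), array([ 0.17,  0.57, -0.31,  0.6 ,  0.14,  0.59]), array([ 0.31,  0.7 ,  0.06,  1.05, -0.13,  0.74]), array([ 0.25,  0.6 , -0.11,  0.86,  0.  ,  0.66]), array([ 0.17,  0.52, -0.27,  0.69,  0.14,  0.59]), array([ 0.31,  0.65,  0.13,  1.16, -0.13,  0.74]), array([ 0.25,  0.55, -0.04,  0.98,  0.  ,  0.66]), array([ 0.17,  0.46, -0.2 ,  0.81,  0.14,  0.59])]
[array([ 0.31,  0.74,  0.02,  0.97, -0.13, -2.4 ]), array([ 0.25,  0.64, -0.15,  0.78,  0.  , -2.48]), array([ 0.17,  0.57, -0.31,  0.6 ,  0.14, -2.55]), array([ 0.31,  0.7 ,  0.06,  1.05, -0.13, -2.4 ]), array([ 0.25,  0.6 , -0.11,  0.86,  0.  , -2.48]), array([ 0.17,  0.52, -0.27,  0.69,  0.14, -2.55]), array([ 0.31,  0.65,  0.13,  1.16, -0.13, -2.4 ]), array([ 0.25,  0.55, -0.04,  0.98,  0.  , -2.48]), array([ 0.17,  0.46, -0.2 ,  0.81,  0.14, -2.55])]
0
1.7583 [598.89187355 228.2924537  137.3374583 ]
```

View pics/z2.png

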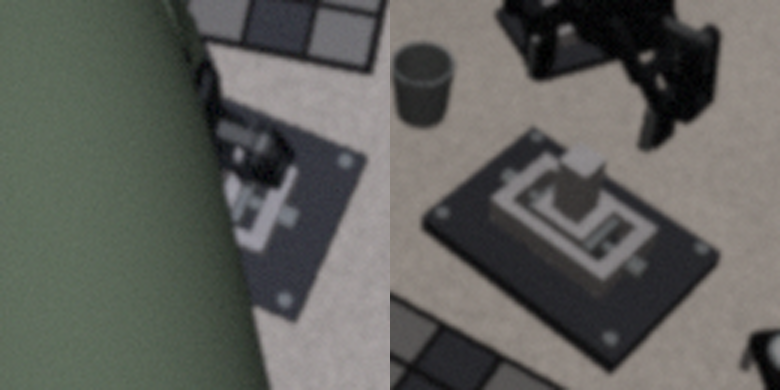

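The fingers straddle the post, with tips at about (530,60) and (660,140) either side of the post top at (583,160) in the scene crop. Descending and gripping.

```bash
python3 - <<'E'
from h import *
p,r=pose((0,0,18),0,0)
print(bot.movel(p,max_speed=120,threshold=12))
s0=bot.get_state(); print(s0["t"],s0["tcp_pos"],p,s0["contact_force"])
bot.grip(0.0,effort=110)
s=bot.get_state(); print(s["t"],s["opening"],s["tcp_pos"],S.inv().apply(s["contact_force"]-s0["contact_force"]),S.inv().apply(s["wrist_torque"]-s0["wrist_torque"]))
t=imaging.capture("scene")
cv2.imwrite("pics/z3.png",cv2.resize(t[180:310,270:410],None,fx=3,fy=3,interpolation=2))
E
```

```text
False
2.675 [599.92885126 227.45728412  57.6604412 ] [599.4 227.2  57. ] [-0.68210465 -0.03470973  0.19869742]
3.2667 0.27075821188634647 [599.56993822 227.199696    57.54472873] [ 0.11930108 -0.42832294  3.33726454] [-0.20014099  0.17199897  0.0032884 ]
```

View pics/z3.png

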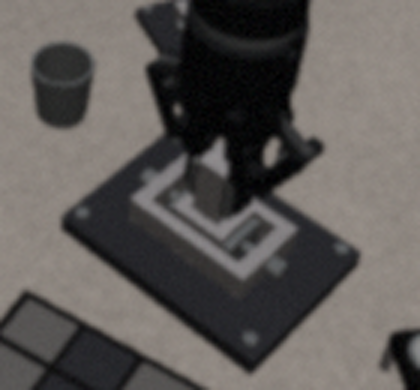

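Gripped, opening equals about 23 mm, side force near 0. First two rocks now, with forces checked at every substep.

```bash
cat >> h.py <<'E'
def block(a,side,zp):
    """block centre (stage frame) at tilt a, pivot edge side (+1: +y) at height zp over the floor, centred between the jaws"""
    h=np.linspace(0,30,121); c,s=np.cos(a),np.sin(a)
    z0=zp-side*22*s
    e=[]
    for k in(1,-1):
        y=k*22*c-h*s; z=z0+k*22*s+h*c; ok=(z>.5)&(z<23.5); e.append((y*k)[ok].max()*k if ok.any() else k*22*c)
    return np.array([0,-sum(e)/2,18+z0])
def rock(a0,a1,side,zp,n=4,speed=25,F0=np.zeros(3)):
    for a in np.linspace(a0,a1,n+1)[1:]:
        b=block(a,side,zp); p,r=pose(b,a,0)
        d=max(np.linalg.norm(p-bot.get_state()["tcp_pos"]),1)
        bot.movel(p,rot=r,max_speed=speed)
        s=bot.get_state(); F=S.inv().apply(s["contact_force"])
        Ra=(S.inv()*R.from_euler("xyz",s["orientation"])).as_matrix(); ta=np.degrees(np.arctan2(Ra[2,1],Ra[1,1]))
        print("t%.2f a%.1f got%.1f b%s err%s F%s Mx%.2f"%(s["t"],np.degrees(a),ta,b[1:].round(1),S.inv().apply(s["tcp_pos"]-p).round(1),F.round(0),S.inv().apply(s["wrist_torque"])[0]),flush=True)
        if F[2]<-29: print("ABORT pull"); return False
    return True
TH=np.radians(9); L=44*np.sin(TH)
E
python3 - <<'E'
from h import *
rock(0,-TH,1,0,3) and rock(-TH,TH,-1,L,6)
t=imaging.capture("scene")
cv2.imwrite("pics/z4.png",cv2.resize(t[180:310,270:410],None,fx=4,fy=4,interpolation=2))
E
```

```text
t3.57 a-3.0 got-2.9 b[-0.6 19.2] err[0.2 0.6 0.4] F[-1. -2.  5.] Mx0.34
t3.82 a-6.0 got-5.9 b[-1.2 20.3] err[0.2 0.4 0.5] F[-2. -2.  8.] Mx0.21
t4.07 a-9.0 got-8.9 b[-1.9 21.4] err[0.2 0.5 0.6] F[-3. -3.  9.] Mx0.37
t4.32 a-6.0 got-5.9 b[-1.1 22.6] err[ 0.1 -0.2 -0. ] F[0. 1. 3.] Mx0.57
t4.57 a-3.0 got-3.0 b[-0.5 23.7] err[-0.  -0.2 -0.4] F[ 1.  1. -2.] Mx0.38
t4.82 a0.0 got-0.1 b[-0.  24.9] err[-0.  -0.3 -0.8] F[ 3.  2. -6.] Mx0.00
t5.07 a3.0 got2.9 b[ 0.4 26. ] err[-0.1 -0.3 -0.8] F[  4.   2. -10.] Mx-0.44
t5.32 a6.0 got5.9 b[ 0.9 27.2] err[-0.1 -0.3 -0.7] F[  3.   3. -11.] Mx-0.64
t5.57 a9.0 got8.9 b[ 1.3 28.3] err[-0.1 -0.4 -0.6] F[  4.   2. -13.] Mx-0.89
```

View pics/z4.png

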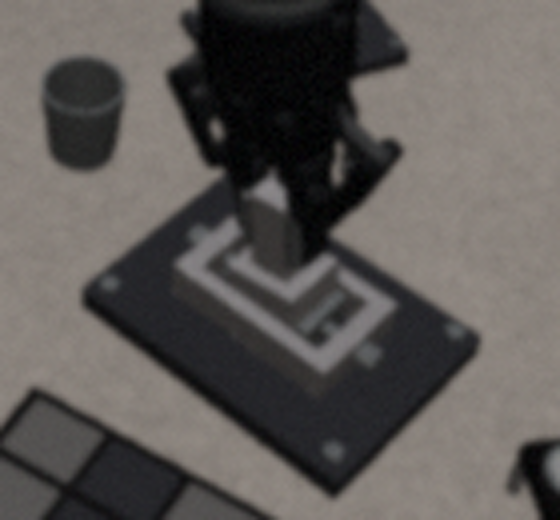

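The block is tilted towards -y and its +y side (right in the picture) has risen; the stage is flat and in place. Continuing with rocks 3 and 4.

```bash
python3 - <<'E'
from h import *
rock(TH,-TH,1,2*L,6) and rock(-TH,TH,-1,3*L,6)
t=imaging.capture("scene")
cv2.imwrite("pics/z5.png",cv2.resize(t[180:310,270:410],None,fx=4,fy=4,interpolation=2))
E
```

```text
t5.87 a6.0 got5.9 b[ 0.7 29.5] err[-0.7  0.2 -0.6] F[  2.   1. -11.] Mx-1.18
t6.12 a3.0 got3.0 b[ 0.3 30.6] err[-1.  -0.1 -0.8] F[  2.   0. -12.] Mx-0.64
t6.37 a0.0 got0.0 b[-0.  31.8] err[-1.3 -0.2 -1. ] F[ -1.   1. -17.] Mx0.04
t6.62 a-3.0 got-2.9 b[-0.2 32.9] err[-1.3 -0.2 -1. ] F[ -1.   0. -18.] Mx0.61
t6.87 a-6.0 got-6.0 b[-0.5 34.1] err[-1.2 -0.3 -0.9] F[ -3.  -0. -20.] Mx0.82
t7.12 a-9.0 got-9.0 b[-0.8 35.2] err[-0.9 -0.4 -0.7] F[ -4.   0. -20.] Mx0.74
t7.37 a-6.0 got-5.9 b[-0.4 36.3] err[-0.8 -0.8 -0.4] F[ -4.   1. -23.] Mx1.36
t7.62 a-3.0 got-3.0 b[-0.1 37.5] err[-0.8 -0.8 -0.6] F[ -2.   1. -24.] Mx0.86
t7.87 a0.0 got-0.2 b[-0.  38.6] err[-0.6 -1.2 -0.8] F[ -2.   2. -25.] Mx0.32
t8.12 a3.0 got2.8 b[ 0.1 39.8] err[-0.6 -1.2 -0.7] F[ -2.   2. -27.] Mx0.07
t8.37 a6.0 got6.0 b[ 0.1 40.9] err[2.1 0.7 3.1] F[-4. -0. -5.] Mx-0.37
t8.62 a9.0 got9.0 b[ 0.2 42.1] err[3.5 0.8 3.3] F[ 2. -1.  1.] Mx-0.43
```

View pics/z5.png

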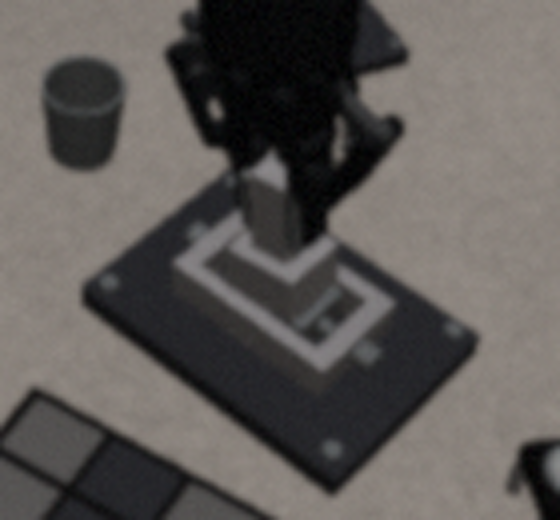

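The pull dropped to 0 N: the block has slipped free, with its +y edge above the jaw, and the stage has not moved (corners at (88,297) and (478,345), as before). Now level it and raise it.

```bash
python3 - <<'E'
from h import *
bot.dwell(0.3)
if rock(TH,0,1,4*L+1,4):
    bot.movel(pose((0,0,61),0,0)[0],rot=pose((0,0,61),0,0)[1],max_speed=25)
bot.dwell(0.8)
s=bot.get_state(); print(s["t"],s["opening"],s["tcp_pos"],pose((0,0,61),0,0)[0],s["contact_force"],np.abs(s["joint_velocities"]).max())
t=imaging.capture("scene")
cv2.imwrite("pics/z6.png",cv2.resize(t[180:310,270:410],None,fx=4,fy=4,interpolation=2))
E
```

```text
t9.22 a6.8 got6.8 b[-0.  43.9] err[0.1 1.  0.2] F[-1.  0. -3.] Mx-0.22
t9.47 a4.5 got4.5 b[-0.  44.8] err[-0.5  0.  -0.6] F[ 0.  0. -3.] Mx-0.15
t9.72 a2.2 got2.3 b[-0.  45.7] err[-0.2 -0.1 -0.5] F[ 0. -1. -3.] Mx-0.06
t9.97 a0.0 got0.1 b[-0.  46.5] err[ 0.   0.1 -0.2] F[ 0.  1. -3.] Mx0.04
11.4917 0.27239786202761584 [599.42277944 227.22192692 100.01943162] [599.4 227.2 100. ] [-0.30232072  0.01736644 -3.44882212] 0.00217003735383937
```

View pics/z6.png

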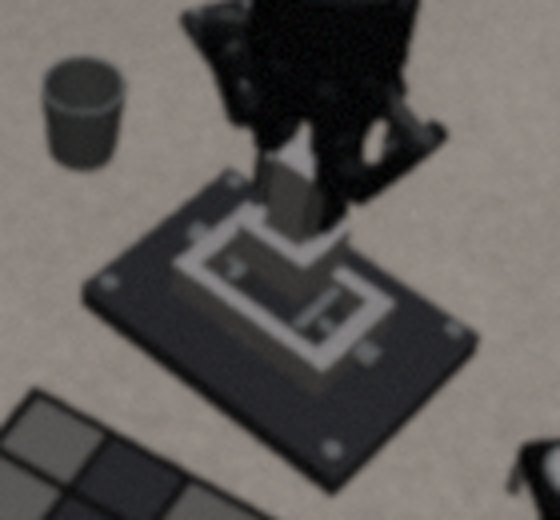

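```bash
python3 - <<'E'
from h import *
f=lambda b,z: ((np.array(proj("scene",C+S.apply(b)+[0,0,z]))-(270,180))*4).round(0)
print("shoulder corners",[f((20,y,0),91) for y in(22,-22)],"bottom",[f((20,y,0),61) for y in(22,-22)],"post top",[f((x,y,0),143) for x in(-12,12) for y in(-12,12)],"shoulder back",f((-20,22,0),91), "plate",f((65,90,0),18),f((-65,90,0),18))
im=cv2.imread("pics/z6.png"); cv2.imwrite("pics/z7.png",cv2.convertScaleAbs(cv2.resize(im[80:360,140:440],None,fx=2,fy=2),alpha=1.8))
E
```

```text
shoulder corners [array([303., 268.]), array([236., 222.])] bottom [array([296., 305.]), array([231., 259.])] post top [array([301., 130.]), array([339., 154.]), array([271., 154.]), array([309., 179.])] shoulder back [351. 226.] plate [336. 484.] [482. 336.]
```

View pics/z7.png

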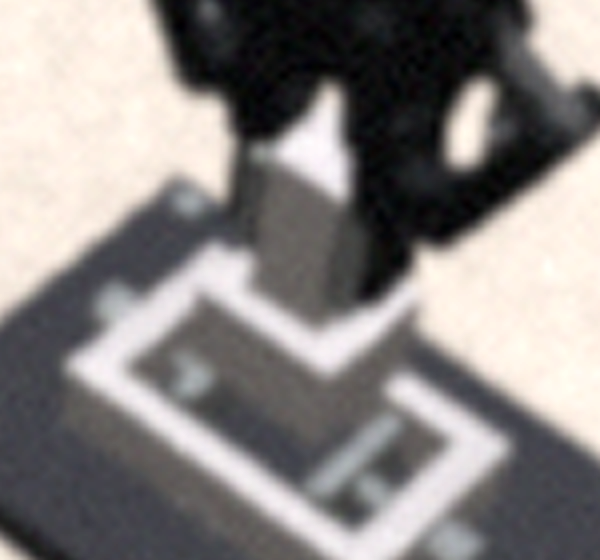

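Seen in the crop: the shoulder corner is at (302,266), predicted (303,268); the block is upright and clear of the pocket. Handing in.

```bash
python3 -c "
from bench import bot
bot.sign_off()"
```

```text
the job is handed in; nothing more can be done
```

The block is free, and I handed the job in with the gripper still holding it upright above its pocket. `sign_off` reports no verdict.

- **What I did:** I gripped the post across the two jaws with 110 N. I made four rocks of ±9°, first towards the +y jaw, each time pivoting on the edge just raised. The block slipped free during the fourth rock. I then levelled it and raised it so its underside is at about 61 mm, roughly 19 mm above the walls.
- **Forces:** The upward pull on the block peaked at 27 N, close to but under the stage's weight of about 31 N. When the block broke free, the arm sprang about 3 mm off its commanded position and then settled.
- **Last checks:**
  - The tool is within 0.1 mm of its target and at rest.
  - The force on it is about 3.4 N downward, slightly more than the block's own weight.
  - The block's shoulder corner is within 2 pixels (4× enlarged) of where it should be.
  - The stage looks flat and has not visibly moved, and the cup, the card and the visible part of the loupe look undisturbed; I judged this by eye.
  - Time at the last check was about 11.5 s.
- **Failed or disagreeing checks:** None.

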